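# Scribe a stopped line with the marking jig and hold at the detent

## Robot

A 6-joint arm with a two-finger parallel gripper is mounted at the origin on a cart in front of the work surface, level with it; the furniture and walls round the work are solid. World frame = base frame: x ahead of the robot, y to its left, z up, the work surface at z = 0. Lengths are in m, angles in rad, forces in N, time in s.
With the tool pointing down it reaches from about 0.35 to 0.85 m from the base axis. Payload 8.1 kg.
Tool frame: the origin (TCP) lies at the very end of the fingers, on their centre line; the grasp point (between the pads) lies 19 mm behind it (robot.grip_depth is the distance from the TCP to the grasp point, in m); z points along the fingers, y is the line along which they close (so a half turn about z gives the same grasp; the last joint's range is limited). The gripper opens to 93 mm and grips with 3 to 60 N. Pads are 15 mm wide; open, the fingers measure 128 mm over their backs; the gripper's body (75 mm by 188 mm) begins 65 mm behind the grasp point.
Start: joints at [-1.204, 0.13, 1.488, -0, 1.523, -0.085], TCP at [0.262, -0.54, 0.219] pointing down, gripper open.
Joint ranges: [-2.96, 2.96], [-0.89, 2.26], [0.02, 2.5], [-1.34, 4.48], [0, 2.73], [-2.66, 2.66]. Speed limits (rad/s): [2.39, 2.39, 2.79, 3.14, 3.14, 3.14].

## Interface

Orientations are given as a rotation vector (axis times angle).
In Python, from plant import robot gives the robot as it stands. The module is installed in compiled form; this text tells all that it offers.
- The arm moves only by the shell command python3 -m jog 'ROWS' [FORCE]. ROWS is JSON, a list that holds one entry, the list of rows, each a list of 7 numbers: the turn, a rotation vector about the tool's x, y, z in degrees, then the shift along the tool's x, y, z in cm, then the finger opening in cm, from 0 to 9.3. A call has 1 to 5 rows; each row shifts and turns the commanded pose from where the row before left it, along the tool's axes as they then stand; what a row does not reach is not made up. A row lasts 1/12 s, in which the tool goes at most 41.7 mm and 7.16 degrees, less where a joint would pass 70% of its speed; a pose out of reach is approached as far as the arm can. A call is refused whole if a number of a shift passes 4.17 or a number of a turn 7.16, either way. A call with a gripper value outside its range is refused whole. The fingers move at their own pace and stop on an object; FORCE is the grip in N (left out, the last holds). Time passes only in rows, so rows that do not move let the fingers close. It gives the time, the measured TCP pose, the force and the opening at its end, in the units of the state.
- robot.read_state(): the state, without advancing time (a new reading comes with each control period).
- robot.read_camera(name): name is "scene" or "top" or "wrist"; returns a dict with "img" (420x560x3 uint8, red, green, blue), "fx", "fy", "cx", "cy" (pixels), "k1" (the pictures are not rectified: a ray, as slopes to the right and down, at radius r is drawn at 1 + k1 r^2 times it, then the intrinsics apply), "extrinsics" (4x4, takes a point from camera to world coordinates). Camera axes: x right, y up, looking along -z (the intrinsics and any distortion apply to the point x, -y, -z); pixel columns grow to the right and rows downward; lengths in m; the calibration is good to about 2 mm. A picture is of the moment at which its call begins. There is no depth.
- robot.close_job(): hands the job in, once; it reports no verdict.
Trained networks look in a picture, given as the dict that the camera call returned (one of the last four; its "shot" number tells which), for a name from the list of things; names that differ only in an ending like _2 or _b are one class to them, and where a whole thing is asked for, a point or a joint stands for the part that bears it (a point fixed in the world has none). Each returns a list of dicts, best first, with "confidence" (0 to 1); they miss things now and then, are a little off and sometimes report something else, mostly with a low value. They report only what shows in the picture. A call takes as long as a camera call.
- robot.masks_of(picture, label): "pixels" (420x560 bool, what is visible of it) and "point" ([column, row] in pixels, amid what is visible of it).
- robot.pinpoint(picture, label): "point" ([column, row] in pixels: a listed point, or the origin of a listed thing).
The state is a dict: "t": time; "q": joint angles; "dq": joint speeds; "joint_torque": joint torques, N m; "tool_pos": TCP position; "orientation": TCP orientation; "force": force on the tool from outside, world axes, zero at the start; "wrist_torque": the same for the moment, N m; "opening": finger opening in m.
Only numpy, scipy, OpenCV 4.12 (cv2) and the standard library are available. Lean on these libraries where they do the work, as an engineer would, in place of code of your own. Each camera call takes 0.05 s, during which the arm holds its last target. There are 200 camera calls.

## Task

A strip of wood is clamped in the marking jig: with the sprung scriber's point raised, slide the carriage by its knob back to the left-hand stop, push the knob down there so that the point bears on the strip, and scribe the line to the right in one slow pass (never faster than 8 cm a second, without lifting the point) until the carriage's ball drops into the notch of the index bar. Stop at that click and do not run past it. Finish while still holding: knob gripped and pressed, point on the strip, ball in the notch, so that a square can be brought up to the point; leave the tools and materials lying around where they are.

Things in the scene. Friction and masses are not known exactly. Their poses are not given: they have to be found in the camera images.
- marking_jig: Marking jig fixed to the bench: plywood base 180 x 350 x 18 mm (x, y, z) with a hardwood riser, a steel rail and a bed for the strip. Origin: centre of the underside. Its y axis runs along the rail, +y to the left-hand stop, -y in the direction of scribing; x away from the robot's side; z up. It stands elsewhere and turned otherwise each time; fixed parts reach 62 mm above the bench.
- strip: Pale wooden strip 32 x 190 x 9 mm clamped in the bed, its length along the jig's y. Origin: centre of its underside, 18 mm above the bench; its top face is at z = 9 mm in its own frame (27 mm above the bench). The line runs along its middle. It does not move.
- carriage (a joint): Travel of the carriage along the rail, m: 0 = against the left-hand stop (start of the line, point 5 mm inside the strip's left end), growing in the jig's -y direction (to the right), at most 0.185. It slides stiffly (about 1 N friction, and about 1 N more from the ball on the bar).
- knob: Dark turned wooden knob, an upright cylinder 25 mm across and 35 mm high, above the carriage's arm. Origin: centre of its underside, 80 mm above the bench when raised. It slides only up and down in the carriage, 14 mm; a spring (2 N at first, 4 N at the bottom) lifts it. The carriage below it reaches 64 mm above the bench. Moving the knob along the rail moves the carriage.
- knob_grip (a point): Point on the knob's axis 20 mm above its underside (15 mm below its top): grip here from above, across the round knob, any yaw.
- scriber: Thin steel scriber carried by the knob, pointing down. Sprung in the knob: the point meets the strip after 6 mm of knob travel, with about 1 N, then gives way upward by 0.6 N for each further mm; with the knob fully down it bears with about 6 N. Knob about 10 mm down is good. Origin: at its point.
- scriber_point (a point): The scriber's point; 33 mm above the bench (6 mm above the strip) when raised.
- index_bar: Flat steel bar 16 x 360 x 8 mm lying on the riser behind the rail, parallel to it, with one V notch across its top face. It is set to a different position along the rail each time and does not move during the job. Origin: centre of its underside; axes as the jig's.
- notch (a point): Centre of the V notch (10 mm wide, 3.5 mm deep) on the bar's top face; axes as the jig's.
- ball_seat (a point): Point on the carriage at the underside of its sprung steel ball (10 mm across, under the black plunger body at the carriage's back), level with the bar's top. When its y in the jig's frame equals the notch's, the ball is in the notch. About 4 mm before the middle the ball begins to fall in and pulls the carriage on; past the middle the notch pushes back with about 5 N.
- pencil: Green pencil, 7 x 117 mm, lying just in front of the jig. Leave it alone. Origin: centre of its underside.
- cork_sander: Cork sanding block 62 x 112 x 32 mm, in front of the jig. Leave it alone. Origin: centre of its underside.
- screwdriver: Red-handled screwdriver, 215 mm long, to the right of the jig. Leave it alone. Origin: centre of its underside.
- drill_tin: Shut green tin of drill bits, 101 x 163 x 28 mm, to the left of the jig. Leave it alone. Origin: centre of its underside.
- masking_tape: Roll of masking tape, 104 mm across, 25 mm high, behind the jig on the left. Leave it alone. Origin: centre of its underside.
- clamp: Orange spring clamp, 71 x 147 x 20 mm, to the right of the jig. Leave it alone. Origin: centre of its underside.
- offcut: Hardwood offcut 50 x 120 x 38 mm, front left. Leave it alone. Origin: centre of its underside.

How it is judged:
By the outcome, as a careful person would: the job done as asked, in the order asked, and still so for the second after the job is handed in, while the arm keeps its last pose, push and grip.
It also fails if it takes over 54 s, if anything falls off the work surface, if the arm or the gripper's body presses on something with over 40 N, if the wrist force passes 120 N, or if a joint passes its speed limit or range.

## Working session

There is one attempt and no reset: what is moved stays moved. The work goes in short steps, Python scripts to look and compute and a shell command to move; the robot and the scene stay as the last step left them, time stands still between calls to the robot, and variables do not carry over. Pictures are saved under pics/ and viewed, on a budget of 10 in all, crops included, one or two more only if the job needs it, and the job is handed in when it is done.

```bash
mkdir -p pics; cat > h.py <<'E'
import numpy as np, cv2
from plant import robot
from scipy.spatial.transform import Rotation as R
def ray(p,uv):
    K=np.array([[p["fx"],0,p["cx"]],[0,p["fy"],p["cy"]],[0,0,1]])
    d=np.array([p["k1"],0,0,0,0.])
    x,y=cv2.undistortPointsIter(np.array([[uv]],float),K,d,None,None,(3,100,1e-10))[0,0] if hasattr(cv2,'undistortPointsIter') else cv2.undistortPoints(np.array([[uv]],float),K,d)[0,0]
    E=np.array(p["extrinsics"]); return E[:3,3],E[:3,:3]@np.array([x,-y,-1])
def at_z(p,uv,z):
    o,v=ray(p,uv); return o+v*(z-o[2])/v[2]
def tri(rs):
    A=np.zeros((3,3));b=np.zeros(3)
    for o,v in rs:
        v=v/np.linalg.norm(v);P=np.eye(3)-np.outer(v,v);A+=P;b+=P@o
    x=np.linalg.solve(A,b)
    return x,[float(np.linalg.norm(np.cross(x-o,v/np.linalg.norm(v)))) for o,v in rs]
def save(p,n): cv2.imwrite("pics/"+n+".png",p["img"][:,:,::-1])
E
python3 - <<'E'
from h import *
np.set_printoptions(precision=4,suppress=True)
s=robot.read_state();print(s["t"],s["tool_pos"],s["orientation"],s["force"],robot.grip_depth)
P={c:robot.read_camera(c) for c in("scene","top","wrist")}
for c in P: save(P[c],c+"0")
cv2.imwrite("pics/a.png",cv2.resize(np.vstack([P["scene"]["img"],P["top"]["img"]]),(560,840))[:,:,::-1][:0+840]) 
Z=dict(marking_jig=0,strip=.018,knob=.08,knob_grip=.1,scriber_point=.033,notch=None,ball_seat=None,index_bar=None)
for l in Z:
    rs=[]
    for c in P:
        r=robot.pinpoint(P[c],l)
        if r:
            rs.append(ray(P[c],r[0]["point"])); print(l,c,r[0]["point"],round(r[0]["confidence"],2), at_z(P[c],r[0]["point"],Z[l]) if Z[l] is not None else "")
    if len(rs)>1: print("  tri",*tri(rs))
E
```

```text
0.0 [ 0.2618 -0.5393  0.2176] [-3.06   -0.7033  0.0004] [ 0.1528 -0.3889  0.515 ] 0.0188
marking_jig scene [285.3, 234.1] 0.9 [0.5363 0.0386 0.    ]
marking_jig top [278.3, 214.9] 0.86 [0.5412 0.0296 0.    ]
  tri [0.5387 0.0341 0.0003] [0.005117250737284298, 0.005117250737284462]
strip top [277.6, 226.6] 0.91 [0.5036 0.0309 0.018 ]
knob scene [277.3, 214.2] 0.67 [0.5144 0.0595 0.08  ]
knob top [149.6, 273.8] 0.49 [0.3538 0.3979 0.08  ]
  tri [0.422  0.2106 0.133 ] [0.18231018322027448, 0.18231018322027429]
knob_grip scene [282.0, 207.7] 0.63 [0.5308 0.0505 0.1   ]
knob_grip top [271.7, 219.3] 0.61 [0.5169 0.0474 0.1   ]
  tri [0.5172 0.0456 0.1061] [0.0019563514291403962, 0.0019563514291403785]
notch scene [310.3, 220.6] 0.49 
notch top [299.0, 195.7] 0.82 
  tri [ 0.5944 -0.0302  0.0448] [0.0014147688458179865, 0.0014147688458180927]
ball_seat scene [297.1, 212.8] 0.56 
ball_seat top [278.6, 195.2] 0.59 
  tri [0.5943 0.0267 0.0617] [0.002958602473632597, 0.002958602473632485]
index_bar scene [303.9, 221.8] 0.67 
index_bar top [282.3, 195.0] 0.97 
  tri [0.6032 0.0102 0.0267] [0.009323430954781551, 0.009323430954781466]
```

View pics/scene0.png

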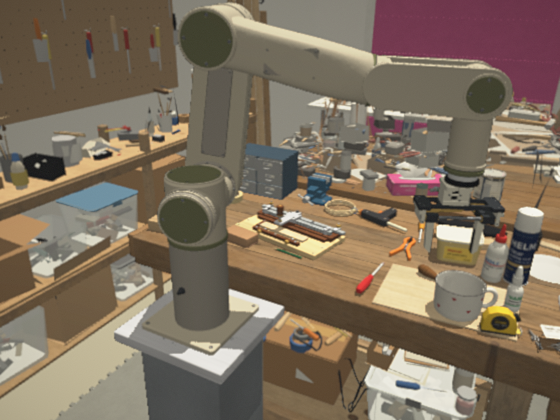

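View pics/top0.png

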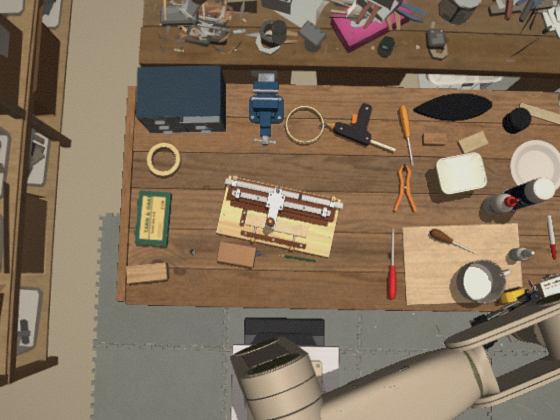

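Scene: the jig is near the middle of the top picture, at (279,215), turned about -12°. The knob is at (272,222), partway along the rail, and the notch is to its right at (299,196). I'll turn the tool to match the jig and go above it.

```bash
python3 -m jog '[[[0,0,7,0,0,0,9.3],[0,0,7,0,0,0,9.3],[0,0,7,0,0,0,9.3],[0,0,7,0,0,0,9.3],[0,0,7,0,0,0,9.3]]]'
python3 -m jog '[[[0,0,2.5,0.7,-3.9,0,9.3],[0,0,0,0.7,-3.9,0,9.3],[0,0,0,0.7,-3.9,0,9.3],[0,0,0,0.7,-3.9,0,9.3],[0,0,0,0.7,-3.9,0,9.3]]]'
python3 -m jog '[[[0,0,0,0.7,-3.9,0,9.3],[0,0,0,0.7,-3.9,0,9.3],[0,0,0,0.7,-3.9,0,9.3],[0,0,0,0.7,-3.9,0,9.3],[0,0,0,0.7,-3.9,0,9.3]]]'
python3 -m jog '[[[0,0,0,0.7,-3.9,0,9.3],[0,0,0,0.7,-3.9,0,9.3],[0,0,0,0.7,-3.9,0,9.3],[0,0,0,0.7,-3.9,0,9.3],[0,0,0,0,0,0,9.3]]]'
cat > look.py <<'E'
from h import *
import sys
np.set_printoptions(precision=4,suppress=True)
s=robot.read_state();print(s["t"],s["tool_pos"],R.from_rotvec(s["orientation"]).as_matrix()[:,1],s["q"])
P={c:robot.read_camera(c) for c in("scene","top","wrist")}
save(P["wrist"],"wrist_"+sys.argv[1])
Z=dict(strip=.018,knob=.08,knob_grip=.1,scriber_point=.033,notch=.062,ball_seat=.062,index_bar=.054,marking_jig=0)
for l in Z:
    rs=[]
    for c in P:
        r=robot.pinpoint(P[c],l)
        if r:
            rs.append(ray(P[c],r[0]["point"])); print(l,c,r[0]["point"],round(r[0]["confidence"],2), at_z(P[c],r[0]["point"],Z[l]))
    if len(rs)>1: print("  tri",*tri(rs))
# yaw from masks
for c in("top","wrist"):
  for l in("index_bar","strip"):
    m=robot.masks_of(P[c],l)
    if m:
        ys,xs=np.nonzero(m[0]["pixels"]); i=np.linspace(0,len(xs)-1,400).astype(int)
        W=np.array([at_z(P[c],(xs[k],ys[k]),.062 if l=="index_bar" else .027)[:2] for k in i])
        v=cv2.fitLine(W.astype(np.float32),cv2.DIST_HUBER,0,1e-4,1e-4).ravel()
        print(c,l,"dir",v[:2],"pt",v[2:],"yaw",np.degrees(np.arctan2(-v[0]*np.sign(v[1]),abs(v[1]))),len(xs))
E
python3 look.py 1
```

```text
t: 1.77
tool_pos: [0.262, -0.5398, 0.2186]
orientation: [-3.131, 0.259, 0.0]
force: [0.1, 0.2, -0.1]
opening: 0.0927
t: 2.18
tool_pos: [0.3341, -0.3536, 0.2186]
orientation: [3.125, -0.319, 0.0]
force: [0.8, -0.1, 0.7]
opening: 0.093
t: 2.6
tool_pos: [0.4078, -0.1695, 0.219]
orientation: [3.125, -0.318, 0.002]
force: [1.0, 0.2, 0.1]
opening: 0.0928
t: 3.02
tool_pos: [0.4678, -0.018, 0.2189]
orientation: [-3.124, 0.309, -0.002]
force: [0.3, 0.3, 1.0]
opening: 0.0929
3.0167 [ 0.4678 -0.018   0.2189] [-0.1956 -0.9807 -0.0028] [-0.1502 -0.2356  1.8409  0.0028  1.5353  1.6174]
strip scene [284.9, 233.4] 0.51 [0.5082 0.0257 0.018 ]
strip wrist [214.3, 162.5] 0.75 [0.5058 0.0368 0.018 ]
  tri [0.5078 0.0315 0.0183] [0.005496717310629339, 0.005496717310629315]
knob scene [279.1, 213.0] 0.52 [0.5263 0.059  0.08  ]
knob top [295.4, 257.2] 0.28 [ 0.4104 -0.0228  0.08  ]
knob wrist [184.9, 165.3] 0.97 [0.5137 0.05   0.08  ]
  tri [0.4602 0.0124 0.1183] [0.010260878288448174, 0.06151819480013615, 0.06237353534991335]
knob_grip scene [280.1, 207.6] 0.59 [0.5283 0.0565 0.1   ]
knob_grip wrist [171.
[... 989 characters left out ...]
2, 56.8] 0.67 [0.6001 0.0134 0.054 ]
  tri [0.5995 0.0112 0.0381] [0.006960124300625415, 0.00665549064135266, 0.005708738688386124]
marking_jig scene [284.9, 235.9] 0.75 [0.5232 0.0333 0.    ]
marking_jig top [280.5, 216.7] 0.83 [0.5358 0.0228 0.    ]
marking_jig wrist [217.7, 130.0] 0.78 [0.5369 0.0287 0.    ]
  tri [ 0.5347  0.0298 -0.0042] [0.008330588609794585, 0.007192313019392984, 0.0023145221108510187]
top index_bar dir [0.1788 0.9839] pt [0.6109 0.0707] yaw -10.2994175 323
top strip dir [0.1323 0.9912] pt [0.5207 0.1083] yaw -7.603952 172
wrist index_bar dir [0.1921 0.9814] pt [ 0.5946 -0.013 ] yaw -11.072478 6381
wrist strip dir [0.2018 0.9794] pt [0.5071 0.027 ] yaw -11.644671 4595
```

View pics/wrist_1.png

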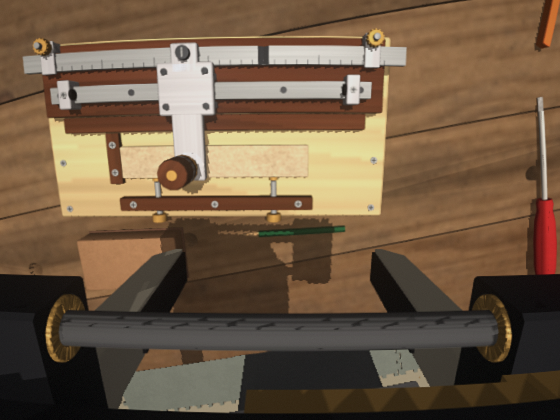

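The wrist view shows the knob top at (175,172), the plunger at (182,53), the notch as a dark mark at (263,55), and bar ends at (25,63) and (405,55). I'll compute positions from these.

```bash
python3 - <<'E'
from h import *
np.set_printoptions(precision=4,suppress=True)
p=robot.read_camera("wrist"); T=R.from_rotvec(robot.read_state()["orientation"]).as_matrix(); t=np.array(robot.read_state()["tool_pos"])
print("cam in tool",T.T@(np.array(p["extrinsics"])[:3,3]-t))
for n,uv,z in [("knobtop",(171.5,175.5),.115),("knobtop_b",(175,172),.115),("barL",(25,65),.062),("barR",(405,57),.062),("notch",(263,55),.062),("plunger",(182,53),.08),("railL",(60,96),.05),("railR",(370,90),.05),("stripL",(123,161),.027),("stripR",(308,161),.027)]:
    w=at_z(p,uv,z); print(n,w,"tool",T.T@(w-t))
g=p["img"].astype(float).mean(2)
print("notch row profile",[ (c,int(g[50:62,c].mean())) for c in range(250,276)])
E
```

```text
cam in tool [ 0.0711 -0.0009 -0.1661]
knobtop [0.511  0.0507 0.115 ] tool [ 0.0288 -0.0823  0.1036]
knobtop_b [0.513  0.0473 0.115 ] tool [ 0.0315 -0.0793  0.1036]
barL [0.6323 0.1748 0.062 ] tool [ 0.1226 -0.2282  0.1566]
barR [ 0.5658 -0.1552  0.062 ] tool [0.1239 0.1084 0.1566]
notch [ 0.5902 -0.0358  0.062 ] tool [ 0.1237 -0.0135  0.1566]
plunger [0.6026 0.0277 0.08  ] tool [ 0.1232 -0.0782  0.1386]
railL [0.5999 0.1566 0.05  ] tool [ 0.0945 -0.2039  0.1686]
railR [ 0.5442 -0.1239  0.05  ] tool [0.0965 0.0821 0.1686]
stripL [0.5276 0.1246 0.027 ] tool [ 0.0302 -0.158   0.1916]
stripR [ 0.4891 -0.0586  0.027 ] tool [0.0294 0.0292 0.1916]
notch row profile [(250, 205), (251, 207), (252, 207), (253, 209), (254, 208), (255, 123), (256, 67), (257, 64), (258, 66), (259, 65), (260, 65), (261, 62), (262, 62), (263, 62), (264, 61), (265, 78), (266, 150), (267, 210), (268, 211), (269, 210), (270, 210), (271, 206), (272, 201), (273, 209), (274, 210), (275, 210)]
```

```bash
python3 -m jog '[[[0,0,0,0.76,-2.0,0.7,9.3],[0,0,0,0.76,-2.0,0.7,9.3],[0,0,0,0.76,-2.0,0.7,9.3],[0,0,0,0.77,-2.05,0.7,9.3],[0,0,0,0,0,0,9.3]]]'; python3 look.py 2 | grep -E "wrist|^[0-9]"
```

```text
t: 5.03
tool_pos: [0.5127, 0.0512, 0.1889]
orientation: [-3.125, 0.315, 0.003]
force: [-0.2, -1.3, -1.4]
opening: 0.0933
5.0333 [0.5127 0.0512 0.1889] [-0.1995 -0.9799 -0.0009] [-0.0009 -0.0829  1.7592  0.0013  1.467   1.7706]
strip wrist [290.6, 195.0] 0.74 [0.5083 0.0379 0.018 ]
knob_grip wrist [276.8, 216.4] 0.67 [0.5123 0.0505 0.1   ]
notch wrist [353.3, 87.6] 0.73 [ 0.5932 -0.0275  0.062 ]
ball_seat wrist [276.3, 86.2] 0.86 [0.6059 0.0319 0.062 ]
wrist index_bar dir [0.1924 0.9813] pt [0.6023 0.0161] yaw -11.094683 6983
wrist strip dir [0.1958 0.9806] pt [0.5089 0.0346] yaw -11.290266 5740
```

View pics/wrist_2.png

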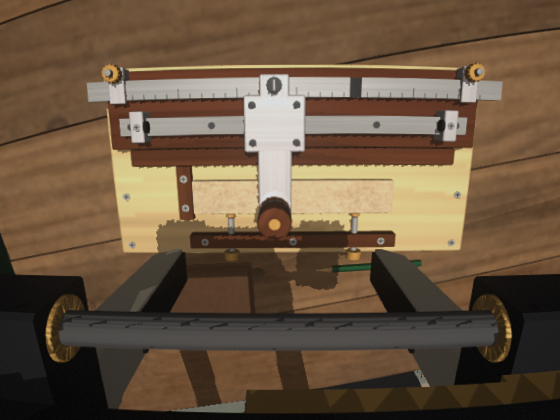

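The knob top is now at (274,222), the plunger at (274,86) and the notch at (356,88).

```bash
python3 - <<'E'
from h import *
np.set_printoptions(precision=4,suppress=True)
p=robot.read_camera("wrist"); s=robot.read_state(); T=R.from_rotvec(s["orientation"]).as_matrix(); t=np.array(s["tool_pos"])
Rj=np.array([[.9804,.1971],[-.1971,.9804]]) # jig yaw -11.37
for n,uv,z in [("knobtop",(274,223),.115),("notch",(356,88),.062),("notch",(356,88),.045),("plunger",(274,86),.08),("plunger",(274,86),.062),("stripL",(193,195),.027),("stripR",(393,195),.027),("barL",(88,92),.045),("barR",(502,90),.045)]:
    w=at_z(p,uv,z); print(n,z,w,"tool",T.T@(w-t))
g=p["img"].astype(float).mean(2)
print([(c,int(g[82:94,c].mean())) for c in range(346,366)])
# dark knob profile
hs=cv2.cvtColor(p["img"],cv2.COLOR_RGB2HSV)
m=((p["img"][:,:,0]>150)&(p["img"][:,:,1]<150)&(p["img"][:,:,2]<80)).copy(); m[:210]=0;m[238:]=0;m[:,:255]=0;m[:,295:]=0
ys,xs=np.nonzero(m);print("brass",xs.mean() if len(xs) else 0,ys.mean() if len(xs) else 0,len(xs))
E
```

```text
knobtop 0.115 [0.5124 0.0523 0.115 ] tool [-0.0007 -0.0036  0.0757]
notch 0.062 [ 0.5929 -0.0301  0.062 ] tool [0.0948 0.0609 0.1286]
notch 0.045 [ 0.5936 -0.0339  0.045 ] tool [0.0962 0.0645 0.1456]
plunger 0.08 [0.6055 0.0333 0.08  ] tool [ 0.0943 -0.0037  0.1107]
plunger 0.062 [0.607  0.0332 0.062 ] tool [ 0.0958 -0.0039  0.1287]
stripL 0.027 [0.5293 0.1279 0.027 ] tool [ 0.0007 -0.0811  0.1637]
stripR 0.027 [ 0.4913 -0.0579  0.027 ] tool [0.0009 0.1085 0.1636]
barL 0.045 [0.6386 0.1898 0.045 ] tool [ 0.0952 -0.1637  0.1457]
barR 0.045 [ 0.5699 -0.1609  0.045 ] tool [0.0985 0.1936 0.1456]
[(346, 190), (347, 190), (348, 174), (349, 116), (350, 63), (351, 60), (352, 62), (353, 63), (354, 60), (355, 58), (356, 59), (357, 59), (358, 57), (359, 56), (360, 90), (361, 176), (362, 187), (363, 184), (364, 184), (365, 183)]
brass 273.73333333333335 224.6 30
```

Aligned within a millimetre or so, so I'll descend 10.8 cm, then grip.

```bash
python3 -m jog '[[[0,0,0,0,-0.35,2.5,9.3],[0,0,0,0,0,2.5,9.3],[0,0,0,0,0,2.5,9.3],[0,0,0,0,0,2.0,9.3],[0,0,0,0,0,1.3,9.3]]]'
python3 -m jog '[[[0,0,0,0,0,0,9.3],[0,0,0,0,0,0,5],[0,0,0,0,0,0,3],[0,0,0,0,0,0,2],[0,0,0,0,0,0,1.5]]]' 30
python3 -m jog '[[[0,0,0,0,0,0,1.5],[0,0,0,0,0,0,1.5],[0,0,0,0,0,0,1.5],[0,0,0,0,0,0,1.5],[0,0,0,0,0,0,1.5]]]' 30
```

```text
t: 7.05
tool_pos: [0.5115, 0.0521, 0.08]
orientation: [3.125, -0.318, -0.005]
force: [-0.5, 0.4, 0.0]
opening: 0.093
t: 7.47
tool_pos: [0.5142, 0.0521, 0.0842]
orientation: [-3.125, 0.318, -0.004]
force: [-0.1, 0.4, 0.1]
opening: 0.071
t: 7.88
tool_pos: [0.5131, 0.0521, 0.0827]
orientation: [-3.125, 0.318, -0.0]
force: [-0.2, 0.0, 0.8]
opening: 0.0376
```

```bash
for i in 1 2; do python3 -m jog '[[[0,0,0,0,0,0,1.5],[0,0,0,0,0,0,1.5],[0,0,0,0,0,0,1.5],[0,0,0,0,0,0,1.5],[0,0,0,0,0,0,1.5]]]' 30; done
```

```text
t: 8.3
tool_pos: [0.513, 0.0522, 0.0826]
orientation: [-3.125, 0.318, 0.0]
force: [0.0, 0.9, -0.1]
opening: 0.0239
t: 8.72
tool_pos: [0.513, 0.0522, 0.0826]
orientation: [-3.125, 0.318, 0.0]
force: [0.3, 2.9, -0.1]
opening: 0.0248
```

```bash
python3 -m jog '[[[0,0,0,0,-1.0,0,1.5],[0,0,0,0,-1.2,0,1.5],[0,0,0,0,-1.2,0,1.5],[0,0,0,0,-1.2,0,1.5],[0,0,0,0,-1.0,0,1.5]]]'
python3 -m jog '[[[0,0,0,0,-0.6,0,1.5],[0,0,0,0,-0.3,0,1.5],[0,0,0,0,0,0,1.5],[0,0,0,0,0,0,1.5]]]'
```

```text
t: 9.13
tool_pos: [0.5235, 0.1055, 0.0821]
orientation: [3.122, -0.318, -0.003]
force: [-3.8, -8.5, 1.3]
opening: 0.0244
t: 9.47
tool_pos: [0.5257, 0.1163, 0.0825]
orientation: [-3.125, 0.317, 0.002]
force: [-3.2, 4.7, 1.8]
opening: 0.0241
```

```bash
python3 -m jog '[[[0,0,0,0,-0.2,0,1.5],[0,0,0,0,-0.2,0,1.5],[0,0,0,0,0,0,1.5]]]'
python3 -m jog '[[[0,0,0,0,-0.15,0,1.5],[0,0,0,0,-0.15,0,1.5],[0,0,0,0,0,0,1.5]]]'
```

```text
t: 9.72
tool_pos: [0.5263, 0.1191, 0.0823]
orientation: [3.124, -0.318, -0.002]
force: [-4.9, 0.0, -0.1]
opening: 0.0243
t: 9.97
tool_pos: [0.5268, 0.122, 0.0822]
orientation: [3.124, -0.318, -0.002]
force: [-4.3, -1.0, 2.0]
opening: 0.0245
```

```bash
python3 -m jog '[[[0,0,0,0,-0.15,0,1.5],[0,0,0,0,-0.1,0,1.5],[0,0,0,0,0,0,1.5]]]'
python3 -m jog '[[[0,0,0,0,-0.15,0,1.5],[0,0,0,0,-0.1,0,1.5],[0,0,0,0,0,0,1.5]]]'
```

```text
t: 10.22
tool_pos: [0.5272, 0.1239, 0.0822]
orientation: [3.123, -0.318, -0.003]
force: [-5.5, -4.5, 1.1]
opening: 0.0245
t: 10.47
tool_pos: [0.5272, 0.1242, 0.0817]
orientation: [3.12, -0.318, -0.004]
force: [-7.6, -14.0, 1.4]
opening: 0.0244
```

It's against the stop (Fy −14 N, no further motion). I'll ease the load a little and press down.

```bash
python3 -m jog '[[[0,0,0,-0.1,0.05,0.2,1.5],[0,0,0,0,0.05,0.3,1.5],[0,0,0,0,0,0.3,1.5],[0,0,0,0,0,0.3,1.5],[0,0,0,0,0,0,1.5]]]' 40
python3 -m jog '[[[0,0,0,0,0,0,1.5],[0,0,0,0,0,0,1.5],[0,0,0,0,0,0,1.5]]]'
python3 - <<'E'
from h import *
p=robot.read_camera("wrist"); save(p,"wrist_3")
for l in("notch","ball_seat","knob_grip"): print(l,[(x["point"],round(x["confidence"],2)) for x in robot.pinpoint(p,l)[:2]])
E
```

```text
t: 10.88
tool_pos: [0.5272, 0.1241, 0.0715]
orientation: [3.121, -0.319, -0.0]
force: [-5.4, -12.6, 6.6]
opening: 0.0242
t: 11.13
tool_pos: [0.5272, 0.1241, 0.072]
orientation: [3.121, -0.319, -0.001]
force: [-6.4, -11.6, 6.6]
opening: 0.0242
notch [([530.2, 74.8], 0.71)]
ball_seat [([279.5, 68.2], 0.81)]
knob_grip [([279.1, 283.0], 0.84)]
```

View pics/wrist_3.png

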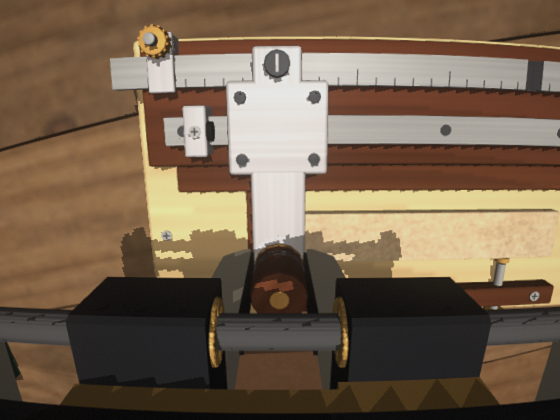

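The plunger is at (277,63), the notch at (535,75), and the carriage is at the left end with the knob gripped at (279,290). The travel so far matches the predicted stop to about 1 mm. Next I'll work out the distance to the notch from this view.

```bash
python3 - <<'E'
from h import *
np.set_printoptions(precision=4,suppress=True)
p=robot.read_camera("wrist"); s=robot.read_state(); T=R.from_rotvec(s["orientation"]).as_matrix(); t=np.array(s["tool_pos"])
g=p["img"].astype(float).mean(2)
d=[c for c in range(515,555) if g[68:82,c].mean()<100]; print(d[0],d[-1])
for n,uv,z in [("notch",((d[0]+d[-1])/2,75),.045),("plunger",(277,63),.062),("plunger",(277,63),.075),("stripR",(557,237),.027),("barL",(112,74),.045),("knobtop",(279,300),.105)]:
    w=at_z(p,uv,z); print(n,z,w,"tool",T.T@(w-t))
print(T)
E
```

```text
527 542
notch 0.045 [ 0.5943 -0.0313  0.045 ] tool [0.0971 0.1385 0.0275]
plunger 0.062 [0.6217 0.1059 0.062 ] tool [ 0.0962 -0.0013  0.01  ]
plunger 0.075 [0.6199 0.1063 0.075 ] tool [ 0.0944 -0.0013 -0.003 ]
stripR 0.027 [ 0.4877 -0.0577  0.027 ] tool [-0.0019  0.1858  0.0457]
barL 0.045 [0.6376 0.1905 0.045 ] tool [ 0.0947 -0.0875  0.0266]
knobtop 0.105 [0.5257 0.1249 0.105 ] tool [-0.0017 -0.0004 -0.033 ]
[[ 0.9794 -0.2021 -0.0008]
 [-0.2021 -0.9793 -0.004 ]
 [ 0.0001  0.004  -1.    ]]
```

Travel to the notch is about 13.95 cm. Scribing starts now at about 4 cm/s.

```bash
python3 -m jog '[[[0,0,0,0,0.15,0,1.5],[0,0,0,0,0.25,0,1.5],[0,0,0,0,0.35,0,1.5],[0,0,0,0,0.35,0,1.5],[0,0,0,0,0.35,0,1.5]]]'
python3 -m jog '[[[0,0,0,0,0.35,0,1.5],[0,0,0,0,0.35,0,1.5],[0,0,0,0,0.35,0,1.5],[0,0,0,0,0.35,0,1.5],[0,0,0,0,0.35,0,1.5]]]'
```

```text
t: 11.8
tool_pos: [0.5255, 0.1149, 0.073]
orientation: [-3.121, 0.317, -0.004]
force: [-2.0, 11.4, 6.1]
opening: 0.0245
t: 12.22
tool_pos: [0.5221, 0.0978, 0.0731]
orientation: [-3.121, 0.317, -0.004]
force: [-1.7, 12.0, 5.4]
opening: 0.0243
```

```bash
for i in 1; do python3 -m jog '[[[0,0,0,0,0.35,0.05,1.5],[0,0,0,0,0.35,0,1.5],[0,0,0,0,0.35,0,1.5],[0,0,0,0,0.35,0,1.5],[0,0,0,0,0.35,0,1.5]]]'; done
python3 -m jog '[[[0,0,0,0,0.35,0,1.5],[0,0,0,0,0.35,0,1.5],[0,0,0,0,0.35,0,1.5],[0,0,0,0,0.35,0,1.5],[0,0,0,0,0.35,0,1.5]]]'
python3 -m jog '[[[0,0,0,0,0.35,0,1.5],[0,0,0,0,0.35,0,1.5],[0,0,0,0,0.35,0,1.5],[0,0,0,0,0.35,0,1.5],[0,0,0,0,0.35,0,1.5]]]'
python3 -m jog '[[[0,0,0,0,0.35,0,1.5],[0,0,0,0,0.35,0,1.5],[0,0,0,0,0.35,0,1.5],[0,0,0,0,0.35,0,1.5],[0,0,0,0,0.35,0,1.5]]]'
```

```text
t: 12.63
tool_pos: [0.5187, 0.0806, 0.0727]
orientation: [-3.121, 0.317, -0.004]
force: [-0.9, 12.5, 6.7]
opening: 0.0244
t: 13.05
tool_pos: [0.5153, 0.0634, 0.0726]
orientation: [-3.121, 0.317, -0.005]
force: [-1.3, 13.0, 6.1]
opening: 0.0241
t: 13.47
tool_pos: [0.5119, 0.0461, 0.0727]
orientation: [-3.121, 0.317, -0.005]
force: [0.2, 11.7, 7.2]
opening: 0.0244
t: 13.88
tool_pos: [0.5085, 0.0289, 0.0727]
orientation: [-3.121, 0.317, -0.006]
force: [-0.6, 12.0, 5.9]
opening: 0.0243
```

```bash
python3 -m jog '[[[0,0,0,0,0.35,0,1.5],[0,0,0,0,0.35,0,1.5],[0,0,0,0,0.35,0,1.5],[0,0,0,0,0.35,0,1.5],[0,0,0,0,0.35,0,1.5]]]'
python3 -m jog '[[[0,0,0,0,0.35,0,1.5],[0,0,0,0,0.25,0,1.5],[0,0,0,0,0.2,0,1.5],[0,0,0,0,0.15,0,1.5],[0,0,0,0,0.15,0,1.5]]]'
```

```text
t: 14.3
tool_pos: [0.5051, 0.0117, 0.0727]
orientation: [-3.121, 0.317, -0.006]
force: [0.9, 10.9, 5.4]
opening: 0.0246
t: 14.72
tool_pos: [0.5029, 0.0003, 0.0727]
orientation: [-3.122, 0.317, -0.006]
force: [0.5, 9.2, 6.2]
opening: 0.0244
```

```bash
python3 -m jog '[[[0,0,0,0,0.1,0,1.5],[0,0,0,0,0.1,0,1.5],[0,0,0,0,0.1,0,1.5],[0,0,0,0,0.1,0,1.5]]]'
python3 -m jog '[[[0,0,0,0,0.1,0,1.5],[0,0,0,0,0.1,0,1.5]]]'
python3 -m jog '[[[0,0,0,0,0.1,0,1.5]]]'
```

```text
t: 15.05
tool_pos: [0.5021, -0.0037, 0.0727]
orientation: [-3.123, 0.317, -0.006]
force: [0.2, 8.1, 6.2]
opening: 0.0246
t: 15.22
tool_pos: [0.5017, -0.0057, 0.0727]
orientation: [-3.123, 0.317, -0.006]
force: [0.4, 8.4, 6.4]
opening: 0.0245
t: 15.3
tool_pos: [0.5015, -0.0067, 0.0727]
orientation: [-3.123, 0.317, -0.006]
force: [0.7, 8.7, 6.4]
opening: 0.0243
```

```bash
python3 -m jog '[[[0,0,0,0,0.1,0,1.5]]]';python3 -m jog '[[[0,0,0,0,0.1,0,1.5]]]';python3 -m jog '[[[0,0,0,0,0.1,0,1.5]]]'
```

```text
t: 15.38
tool_pos: [0.5013, -0.0076, 0.0727]
orientation: [-3.123, 0.317, -0.006]
force: [0.8, 8.7, 6.1]
opening: 0.0242
t: 15.47
tool_pos: [0.5011, -0.0086, 0.0727]
orientation: [-3.123, 0.317, -0.006]
force: [1.4, 8.7, 5.5]
opening: 0.0246
t: 15.55
tool_pos: [0.5009, -0.0096, 0.0727]
orientation: [-3.123, 0.317, -0.006]
force: [0.4, 7.3, 5.6]
opening: 0.0242
```

Force is starting to fall, so I'll go on in half-millimetre steps.

```bash
python3 -m jog '[[[0,0,0,0,0.05,0,1.5]]]'|grep -E "pos|force";python3 -m jog '[[[0,0,0,0,0.05,0,1.5]]]'|grep -E "pos|force"; python3 -m jog '[[[0,0,0,0,0.05,0,1.5]]]'|grep -E "pos|force"
```

```text
tool_pos: [0.5008, -0.0104, 0.0727]
force: [0.4, 6.5, 6.0]
tool_pos: [0.5007, -0.011, 0.0726]
force: [0.2, 6.5, 6.3]
tool_pos: [0.5005, -0.0116, 0.0726]
force: [0.1, 5.6, 5.8]
```

```bash
python3 -m jog '[[[0,0,0,0,0.05,0,1.5]]]'|grep -E "pos|force";python3 -m jog '[[[0,0,0,0,0.05,0,1.5]]]'|grep -E "pos|force"
python3 - <<'E'
from h import *
p=robot.read_camera("wrist"); save(p,"wrist_4"); cv2.imwrite("pics/w4c.png",cv2.resize(p["img"][20:180,180:380,::-1],None,fx=4,fy=3.5,interpolation=cv2.INTER_CUBIC))
E
```

```text
tool_pos: [0.5004, -0.0122, 0.0727]
force: [-0.5, 5.6, 5.4]
tool_pos: [0.5003, -0.0129, 0.0727]
force: [-0.1, 3.8, 6.5]
```

View pics/w4c.png

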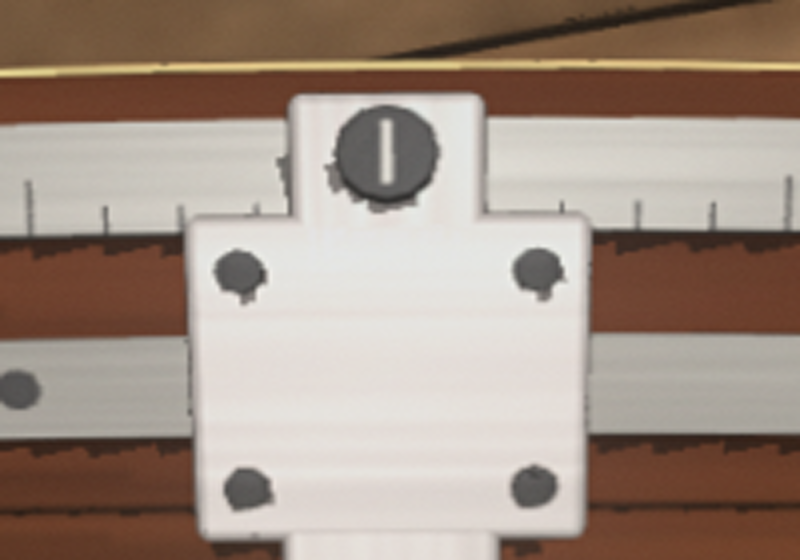

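The crop shows graduations on the bar (10 mm apart, about 19 px), which give a second measure of the notch. I'll compare the tick phase with the earlier picture, where both the notch and the ticks showed.

```bash
python3 - <<'E'
from h import *
from scipy.signal import find_peaks
np.set_printoptions(precision=2,suppress=True)
p=robot.read_camera("wrist"); s=robot.read_state(); T=R.from_rotvec(s["orientation"]).as_matrix(); t=np.array(s["tool_pos"])
for n in("wrist_3","wrist_4"):
    g=cv2.imread(f"pics/{n}.png",0).astype(float)
    for r0,r1 in((78,84),(68,74)):
        pr=g[r0:r1].mean(0); pk,_=find_peaks(-pr,prominence=12)
        out=[]
        for c in pk:
            w=-(pr[c-1:c+2]-pr[c-1:c+2].max()-1); cc=(w*np.arange(c-1,c+2)).sum()/w.sum()
            # same mounting: tool-frame mm with current pose's camera
            q=at_z(p,(cc,(r0+r1)/2),.045); out.append((round(cc,1),round((T.T@(q-t))[1]*1000,1)))
        print(n,r0,out)
E
```

```text
wrist_3 78 [(np.float64(60.1), np.float64(-117.9)), (np.float64(147.3), np.float64(-69.4)), (np.float64(174.5), np.float64(-54.9)), (np.float64(185.3), np.float64(-49.2)), (np.float64(204.3), np.float64(-39.2)), (np.float64(223.2), np.float64(-29.4)), (np.float64(242.3), np.float64(-19.4)), (np.float64(252.4), np.float64(-14.3)), (np.float64(275.3), np.float64(-2.4)), (np.float64(301.2), np.float64(11.0)), (np.float64(318.8), np.float64(20.1)), (np.float64(338.0), np.float64(30.1)), (np.float64(356.7), np.float64(39.8)), (np.float64(375.7), np.float64(49.8)), (np.float64(394.4), np.float64(59.7)), (np.float64(412.8), np.float64(69.5)), (np.float64(431.0), np.float64(79.4)), (np.float64(448.9), np.float64(89.2)), (np.float64(466.5), np.float64(99.1)), (np.float64(483.8), np.float64(108.9)), (np.float64(501.0), np.float64(118.8)), (np.float64(517.6), np.float64(128.6)), (np.float64(539.6), np.float64(142.1))]
wrist_3 68 [(np.float64(146.6), np.float64(-69.4)), (np.float64(173.7), np.float64(-55.1)), (np.float64(251.9), np.float64(-14.4)), (np.float64(267.2), np.float64(-6.5)), (np.floa
[... 732 characters left out ...]
.7), np.float64(10.7)), (np.float64(320.0), np.float64(20.7)), (np.float64(338.9), np.float64(30.5)), (np.float64(357.7), np.float64(40.3)), (np.float64(376.5), np.float64(50.2)), (np.float64(395.3), np.float64(60.2)), (np.float64(413.6), np.float64(70.0)), (np.float64(431.7), np.float64(79.8)), (np.float64(449.7), np.float64(89.7)), (np.float64(453.4), np.float64(91.7)), (np.float64(484.6), np.float64(109.3))]
wrist_4 68 [(np.float64(186.6), np.float64(-48.3)), (np.float64(251.5), np.float64(-14.6)), (np.float64(266.6), np.float64(-6.9)), (np.float64(284.9), np.float64(2.5)), (np.float64(300.4), np.float64(10.5)), (np.float64(376.7), np.float64(50.1)), (np.float64(454.4), np.float64(91.8))]
```

The tick check puts the ball about 2 mm short of the notch middle. That agrees with the force, which is still the pull of the near flank. I'll creep on.

```bash
for i in 1; do python3 -m jog '[[[0,0,0,0,0.05,0,1.5]]]'|grep -E "pos|force"; python3 -m jog '[[[0,0,0,0,0.05,0,1.5]]]'|grep -E "pos|force"; done
```

```text
tool_pos: [0.5001, -0.0137, 0.0726]
force: [-0.7, 3.5, 6.6]
tool_pos: [0.5, -0.0142, 0.0726]
force: [0.1, 2.2, 6.7]
```

```bash
python3 -m jog '[[[0,0,0,0,0.04,0,1.5]]]'|grep -E "pos|force"; python3 -m jog '[[[0,0,0,0,0.03,0,1.5]]]'|grep -E "pos|force"
```

```text
tool_pos: [0.4999, -0.0147, 0.0726]
force: [-0.2, 2.0, 6.7]
tool_pos: [0.4999, -0.015, 0.0726]
force: [-0.6, 1.9, 6.9]
```

```bash
cat > ticks.py <<'E'
from h import *
from scipy.signal import find_peaks
p=robot.read_camera("wrist"); s=robot.read_state(); T=R.from_rotvec(s["orientation"]).as_matrix(); t=np.array(s["tool_pos"])
g=p["img"].astype(float).mean(2)
f=lambda c,r,z:(T.T@(at_z(p,(c,r),z)-t))[1]*1000
pr=g[78:84].mean(0);pk,_=find_peaks(-pr,prominence=12)
L=[f(c+0.0,81,.045) for c in pk if 90<c<250 or 305<c<440]
a=np.array(L); k=np.polyfit(np.arange(len(a)),a,1) if 0 else None
lt=[f(c,71,.045) for c in find_peaks(-g[68:74].mean(0),prominence=12)[0] if 170<c<215 or 355<c<400]
d=(g[45:76,255:300]<110); ys,xs=np.nonzero(d)
print("ticks",np.round(a,1),"long",np.round(lt,2),"mid",np.mean(lt)); print("plunger px",255+(xs.min()+xs.max())/2,[round(f(255+(xs.min()+xs.max())/2,63,z),2) for z in(.045,.06,.07)],s["tool_pos"],s["force"],s["t"])
E
python3 ticks.py
```

```text
ticks [-99.6 -89.6 -79.7 -70.  -60.4 -50.3 -40.3 -30.4 -20.6  18.7  28.6  38.5
  47.9  58.   68.1  77.9] long [-50.08  48.22] mid -0.9267856673102983
plunger px 277.0 [np.float64(-1.44), np.float64(-1.4), np.float64(-1.38)] [ 0.49987209 -0.01507899  0.07264214] [-0.7901647   1.7884363   6.22972086] 16.45
```

```bash
for i in 1; do python3 -m jog '[[[0,0,0,0,0.03,0,1.5]]]'|grep -E "pos|force"; python3 -m jog '[[[0,0,0,0,0.03,0,1.5]]]'|grep -E "pos|force"; done
```

```text
tool_pos: [0.4998, -0.0153, 0.0726]
force: [-0.7, 3.7, 6.8]
tool_pos: [0.4998, -0.0154, 0.0726]
force: [-0.3, 3.9, 5.3]
```

```bash
python3 -m jog '[[[0,0,0,0,0.03,0,1.5]]]'|grep -E "pos|force"; python3 -m jog '[[[0,0,0,0,0,0,1.5],[0,0,0,0,0,0,1.5],[0,0,0,0,0,0,1.5]]]'; python3 ticks.py
```

```text
tool_pos: [0.4998, -0.0155, 0.0726]
force: [0.3, 4.2, 6.6]
t: 16.95
tool_pos: [0.4997, -0.0156, 0.0726]
orientation: [-3.124, 0.318, -0.006]
force: [-0.3, 3.9, 7.0]
opening: 0.0243
ticks [-100.1  -90.   -80.2  -70.4  -60.8  -50.7  -40.7  -30.8  -21.5   18.3
   28.2   38.1   47.5   57.6   67.7   77.4] long [-51.01  47.83] mid -1.592869299320892
plunger px 277.0 [np.float64(-1.31), np.float64(-1.28), np.float64(-1.25)] [ 0.49976242 -0.01551981  0.07263361] [-0.52455505  4.75346513  6.26704548] 17.0
```

```bash
python3 -m jog '[[[0,0,0,0,0,0,1.5],[0,0,0,0,0,0,1.5],[0,0,0,0,0,0,1.5],[0,0,0,0,0,0,1.5],[0,0,0,0,0,0,1.5]]]'; python3 -c "
from plant import robot
print(robot.close_job())"
```

```text
t: 17.42
tool_pos: [0.4997, -0.0155, 0.0726]
orientation: [-3.124, 0.318, -0.006]
force: [-0.7, 3.9, 6.1]
opening: 0.0243
the job is handed in; nothing more can be done
None
```

I scribed the line in one pass and handed the job in at 17.4 s. The arm is still holding: knob gripped and pressed, ball in the notch.

**What I did:** I gripped the raised knob and slid the carriage to the left-hand stop. The stop showed as a push of about 14 N with no further motion, within about 1 mm of where I expected it. I pressed the knob down about 10 mm there and scribed right at about 4 cm/s, slowing to small steps of 1 mm or less near the notch. I stopped when the ball's pull ended and the carriage became stiff.

**Last checks:**
- **Ball in the notch:** by the bar's graduations the ball is within about 0.1–0.5 mm of the notch middle; the two estimates from the last picture differ by that much. The total travel was about 142 mm, against about 139.5 mm from the first camera estimate. I went by the force and the graduations rather than that estimate.
- **Point on the strip:** the tool stayed 9.5–11 mm below the raised height, with 5–7 N upward force throughout the pass, as expected with the point bearing. I inferred this, as neither the point nor the line can be seen in the pictures.
- **Steady hold:** the pose did not change over the last 0.4 s. The opening is 24.3 mm on the 25 mm knob, with about 4 N of sideways force left.

I did not take a final picture of the loose tools; the arm passed well above them and I saw no contact forces there.

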